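# Open the meter gate and lift out the bearing housing

### The job

Slide the shutter gate of the seed meter fully open against its end stop, then grip the white nylon bearing housing by its round boss, lift it straight up out of the chamber and keep it level all the way. Finish while still holding it steady and level in the air, its underside about 10 cm above the chamber's rim, with nothing but the gripper carrying it; do not let go or put it down. Leave the gate fully open, and leave the gear, the coupling and the shaft where they lie.

Things in the scene. Friction and masses are not known exactly. Their poses are not given: they have to be found in the camera images.
- meter: faded green cast meter body fixed to the bench (all sizes in mm), 124 (x) by 317 (y, from -82 to +235). Origin on the bench under the centre of the open-topped chamber, z up; yaw within 25 degrees. Chamber inside 100 (x) by 140 (y), floor 8, rim 75 above the bench, walls 12. Side guide rails rise to 83, end stop bar at the +y end to 95. At +y is a closed gear case the gate opens over
- gate (a joint): slide of the steel shutter gate in m along the meter's +y: 0 closed, 0.145 fully open at the end stop. Starts 0 to 0.035; friction about 2.5 N plus 8 N per m/s; stays where left. The gate is a 4 mm plate, 106 (x) by 150 (y), top face 79 above the bench, and covers the chamber's mouth
- gate_tab (a point): top centre, 111 above the bench, of the upright steel pull tab at the middle of the gate, with which it moves. The tab is 10 thick along the slide (meter y), 40 wide (meter x) and stands 32 above the gate's top face. Axes as the meter body
- mouth (a point): centre of the chamber's mouth at rim height, 75 above the bench; axes as the meter body
- housing: loose white nylon bearing housing, 0.17 to 0.36 kg, on the chamber floor under the gate: flange 56 (x) by 90 (y) by 10 with, at its middle, an upright round boss 40 in diameter up to 58 above the underside (dark bore end on top, not open). Origin: centre of the underside, z up. Within 8 mm of the chamber's centre, yaw within 14 degrees of the meter's. Most finger room is along meter y
- gear: bystander: bronze toothed gear with hub, lying flat, 84 diameter, 30 high; origin at the centre of its underside
- coupling: bystander: rusted drive dog coupling with three dogs, 60 diameter, 36 high; origin at the centre of its underside
- shaft: bystander: square steel shaft 20 by 20 by 120 (along its y), lying; origin at the centre of its underside

How it is judged:
By the outcome, as a careful person would: the job done as asked, in the order asked, and still so for the second after the job is handed in, while the arm keeps its last pose, push and grip.
It also fails if it takes over 45 s, if anything falls off the work surface, if the arm or the gripper's body presses on something with over 40 N, if the wrist force passes 120 N, or if a joint passes its speed limit or range.

### The arm

A 6-joint arm with a two-finger parallel gripper is mounted at the origin on the work surface. World frame = base frame: x ahead of the robot, y to its left, z up, the work surface at z = 0. Lengths are in m, angles in rad, forces in N, time in s.
With the tool pointing down it reaches from about 0.35 to 0.85 m from the base axis. Payload 8.1 kg.
Tool frame: the origin (TCP) lies at the very end of the fingers, on their centre line; the grasp point (between the pads) lies 19 mm behind it; z points along the fingers, y is the line along which they close (so a half turn about z gives the same grasp; the last joint's range is limited). The gripper opens to 93 mm and grips with 3 to 60 N. Pads are 15 mm wide; open, the fingers measure 128 mm over their backs; the gripper's body (75 mm by 188 mm) begins 65 mm behind the grasp point.
Start: joints at [-1.287, 0.13, 1.488, -0, 1.523, -0.085], TCP at [0.216, -0.56, 0.186] pointing down, gripper open.
Joint ranges: [-2.96, 2.96], [-0.89, 2.26], [0.02, 2.5], [-1.34, 4.48], [0, 2.73], [-2.66, 2.66]. Speed limits (rad/s): [2.39, 2.39, 2.79, 3.14, 3.14, 3.14].

### API

Orientations are given as a rotation vector (axis times angle).
In Python, from plant import monitor, eyes, ticket gives the robot as it stands.
- The arm moves only by the tool arm_command, never from a script. Its argument "deltas" is a list that holds one entry, the list of rows, each a list of 6 numbers: the shift along the world's x, y, z in cm, then the turn, a rotation vector about the world's x, y, z in degrees. In form: [[[tx, ty, tz, rx, ry, rz], ...]]. A call has 1 to 12 rows; each row shifts and turns the commanded pose from where the row before left it; what a row does not reach is not made up. A row lasts 1/12 s, in which the tool goes at most 41.7 mm and 7.16 degrees, less where a joint would pass 70% of its speed; a pose out of reach is approached as far as the arm can. A call is refused whole if a number of a shift passes 4.17 or a number of a turn 7.16, either way. A call with a gripper value outside its range is refused whole. "gripper" is the opening, from -1 (shut) to 1 (fully open), set as the call begins (left out, the last holds). The fingers move at their own pace and stop on an object; "squeeze" is the grip in N (left out, the last holds). Time passes only in rows, so rows that do not move let the fingers close. It gives the time, the measured TCP pose, the force, the opening and the grip force at its end, in the units of the state.
- monitor.read_state(): the state, without advancing time (a new reading comes with each control period).
- eyes.read_camera(name): name is "scene" or "top" or "wrist"; returns the picture (384x512x3 uint8, blue, green, red); there is no depth.
- eyes.camera_model(name): a dict with "fx", "fy", "cx", "cy" (pixels), "k1" (the pictures are not rectified: a ray, as slopes to the right and down, at radius r is drawn at 1 + k1 r^2 times it, then the intrinsics apply), "rvec" (rotation vector, rad) and "tvec" (3), from world to camera coordinates, as OpenCV has them. Camera axes: x right, y down, z forward; pixel columns grow to the right and rows downward; lengths in m; the calibration is good to about 2 mm. A picture is of the moment at which its call begins: read the wrist's pose just before it. camera_model takes no time and is no camera call; for the wrist camera it gives the pose at the moment of the call.
- ticket.close_job(): hands the job in; it is judged then, once.
The state is a dict: "t": time; "q": joint angles; "dq": joint speeds; "joint_torque": joint torques, N m; "tool_pos": TCP position; "orientation": TCP orientation; "force": force on the tool from outside, world axes, zero at the start; "wrist_torque": the same for the moment, N m; "opening": finger opening in m; "gripper_force": force on a finger pad.
Only numpy, scipy, OpenCV 4.12 (cv2) and the standard library are available. Lean on these libraries where they do the work, as an engineer would, in place of code of your own. Each camera call takes 0.05 s, during which the arm holds its last target. There are 200 camera calls.

## Working session

There is one attempt and no reset: what is moved stays moved. The work goes in short steps, Python scripts to look and compute and a tool call to move; the robot and the scene stay as the last step left them, time stands still between calls to the robot, and variables do not carry over. Pictures are saved under pics/ and viewed, at most 10 in all, crops included, and the job is handed in when it is done.

Besides the shell and the picture viewer there is one more tool, called after "Call:" by a JSON object that holds its "fn" and its "kwargs". arm_command: Moves the arm, as the interface text tells. Its arguments: {"type":"object","properties":{"deltas":{"type":"array"},"gripper":{"type":"number"},"squeeze":{"type":"number"}},"required":["deltas"]}

```bash
mkdir -p pics
cat > h.py <<'E'
import numpy as np, cv2
from plant import monitor, eyes, ticket
def snap(n,f):
    m=eyes.camera_model(n); im=eyes.read_camera(n); cv2.imwrite('pics/'+f,im); return m,im
def K(m):
    return np.array([[m['fx'],0,m['cx']],[0,m['fy'],m['cy']],[0,0,1.]]), np.array([m['k1'],0,0,0,0.])
def proj(m,P):
    k,d=K(m); return cv2.projectPoints(np.array(P,float).reshape(-1,3),np.array(m['rvec'],float),np.array(m['tvec'],float),k,d)[0].reshape(-1,2)
def back(m,px,z):
    k,d=K(m); u=cv2.undistortPoints(np.array(px,float).reshape(-1,1,2),k,d).reshape(-1,2)
    R=cv2.Rodrigues(np.array(m['rvec'],float))[0]; c=-R.T@np.array(m['tvec'],float)
    w=np.c_[u,np.ones(len(u))]@R; return c+w*((z-c[2])/w[:,2])[:,None]
E
python3 - <<'E'
from h import *
for n in('top','scene'):
    m,im=snap(n,n+'1.png'); print(n,m)
s=monitor.read_state(); print({k:np.round(v,3) for k,v in s.items()})
a=cv2.imread('pics/top1.png'); cv2.imwrite('pics/top1b.png',cv2.resize(a,(800,600)))
E
```

```text
top {'fx': 354.56613003625023, 'fy': 354.56613003625023, 'cx': 245.6840694326644, 'cy': 191.6130921600528, 'k1': -0.01456442368062054, 'rvec': array([ 2.12994775, -2.17615561,  0.12863124]), 'tvec': array([0.02439844, 0.4756049 , 0.8714742 ])}
scene {'fx': 392.56005321627424, 'fy': 392.56005321627424, 'cx': 252.4200495397557, 'cy': 197.1093384959665, 'k1': 0.03738666606304344, 'rvec': array([ 0.74262776,  2.63784955, -1.03206246]), 'tvec': array([ 0.38851747, -0.11661278,  1.21720475])}
{'t': np.float64(0.1), 'q': array([-1.287,  0.131,  1.489,  0.   ,  1.523, -0.085]), 'dq': array([-0.002, -0.003, -0.003,  0.002,  0.001,  0.   ]), 'joint_torque': array([ 1.0000e-03, -5.6135e+01, -4.9309e+01,  7.7000e-02,  2.9000e-02,
       -0.0000e+00]), 'tool_pos': array([ 0.216, -0.559,  0.185]), 'orientation': array([-3.087, -0.576,  0.   ]), 'force': array([ 0.408,  0.347, -0.687]), 'wrist_torque': array([-0.014, -0.026,  0.03 ]), 'gripper_force': np.float64(0.0), 'opening': np.float64(0.093)}
```

View pics/top1b.png

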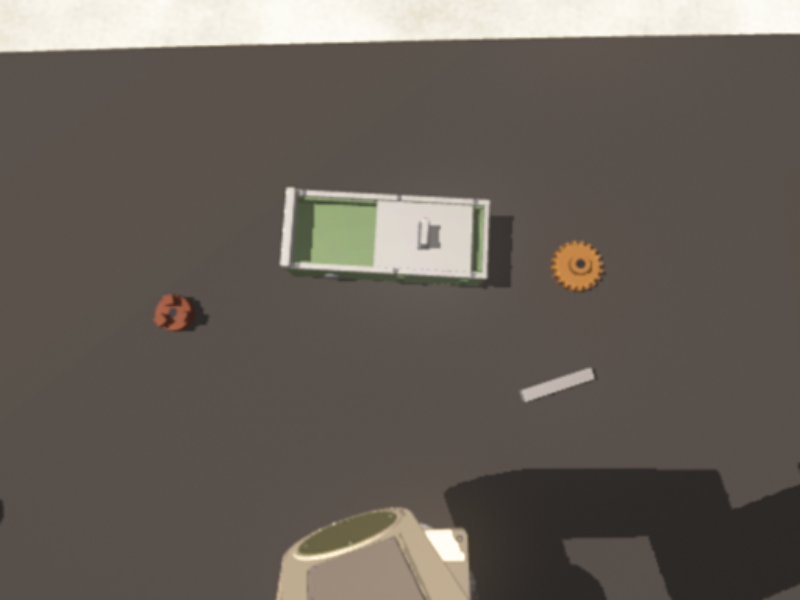

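View pics/scene1.png

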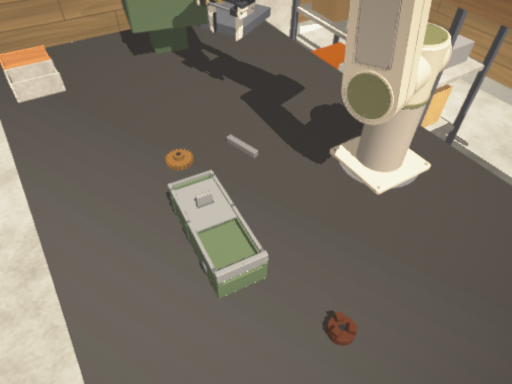

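The top view (800x600) shows the meter spanning about (281–490, 187–280). The end stop is at the left, the gate plate at columns 375–473, and the tab near (424,233). I'll crop in for accurate corners.

Run:
```python
from h import *
a=cv2.imread('pics/top1.png')[112:187,172:322]; cv2.imwrite('pics/c1.png',cv2.resize(a,(750,375),interpolation=cv2.INTER_CUBIC))
```

```text
(no output)
```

View pics/c1.png

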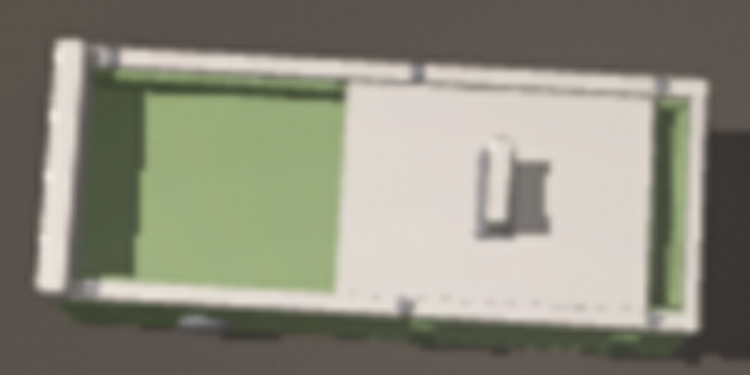

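Crop: end-stop outer corners are at (57,38) and (37,290), and the -y corners at (709,80) and (698,330). The gate edges run (346,85)-(335,293) and (654,97)-(645,310). The tab top is centred near (500,180).

Run:
```python
from h import *
from scipy.optimize import least_squares
m=eyes.camera_model('top')
c=lambda P:(np.array(P,float)+.5)/5-.5+[172,112]
obs=c([(57,38),(37,290),(709,80),(698,330),(346,85),(335,293),(654,97),(645,310),(500,180)])
for zr in(.075,.083):
  L=lambda s:np.array([[.062,.235,.095],[-.062,.235,.095],[.062,-.082,zr],[-.062,-.082,zr],[.053,s+.075,.079],[-.053,s+.075,.079],[.053,s-.075,.079],[-.053,s-.075,.079],[0,s,.111]])
  def W(p):
    R=cv2.Rodrigues(np.array([0,0,p[2]]))[0]; return L(p[3])@R.T+[p[0],p[1],0]
  r=least_squares(lambda p:(proj(m,W(p))-obs).ravel(),[.6,0,0,.02],x_scale=.01)
  print(zr,r.x,np.degrees(r.x[2]));print(np.round(r.fun.reshape(-1,2),1).tolist())
  p=r.x; R=cv2.Rodrigues(np.array([0,0,p[2]]))[0]
  print('tab',W(p)[-1],'tab open',R@[0,.145,.111]+[p[0],p[1],0])
print(back(m,obs[8:],.111))
```

```text
0.075 [ 0.56827057 -0.06831316 -0.07398856  0.0193447 ] -4.239232096188891
[[0.3, 0.3], [0.4, 0.1], [-0.8, 0.8], [-0.0, 0.3], [0.3, -0.7], [0.1, 0.0], [-0.3, -0.1], [0.1, -0.2], [-0.1, -0.4]]
tab [ 0.56970056 -0.04902138  0.111     ] tab open [0.57898913 0.07629013 0.111     ]
0.083 [ 0.56775482 -0.06761115 -0.07715146  0.01868481] -4.420453096182238
[[0.1, 0.2], [0.0, 0.0], [-0.4, 0.1], [0.2, 0.1], [0.4, -0.6], [0.0, 0.1], [-0.2, 0.2], [-0.0, 0.1], [-0.1, -0.2]]
tab [ 0.56919495 -0.04898192  0.111     ] tab open [0.57893068 0.07695752 0.111     ]
[[ 0.56861123 -0.0492941   0.111     ]]
```

Call:
{"fn": "arm_command", "kwargs": {"deltas": [[[1.95,2.83,0.2,0,0,-1.4],[1.95,2.83,0.2,0,0,-1.4],[1.95,2.83,0.2,0,0,-1.4],[1.95,2.83,0.2,0,0,-1.4],[1.95,2.83,0,0,0,-1.4],[1.95,2.83,0,0,0,-1.4],[1.95,2.83,0,0,0,-1.4],[1.95,2.83,0,0,0,-1.4],[1.95,2.83,0,0,0,-1.4],[1.95,2.83,0,0,0,-1.4],[1.95,2.83,0,0,0,-1.4],[1.95,2.83,0,0,0,-1.4]]], "gripper": 0, "squeeze": 15}}

```text
t: 1.1
tool_pos: [0.4508, -0.2183, 0.1932]
orientation: [-3.139, -0.117, 0.001]
force: [0.4, -0.7, 0.4]
opening: 0.0467
gripper_force: 0.0
```

Call:
{"fn": "arm_command", "kwargs": {"deltas": [[[1.95,2.83,0,0,0,-1.4],[1.95,2.83,0,0,0,-1.4],[1.95,2.83,0,0,0,-1.4],[1.95,2.83,0,0,0,-1.4],[1.95,2.83,0,0,0,-1.4],[1.95,2.83,0,0,0,-1.4],[0,0,0,0,0,0],[0,0,0,0,0,0]]]}}

```text
t: 1.77
tool_pos: [0.5675, -0.0485, 0.1927]
orientation: [-3.14, 0.106, 0.002]
force: [-0.1, -0.0, -0.2]
opening: 0.0463
gripper_force: 0.0
```

```bash
cat >> h.py <<'E'
from scipy.spatial.transform import Rotation as Ro
def st():
    s=monitor.read_state(); R=Ro.from_rotvec(s['orientation']).as_matrix()
    y=-R[:,1]
    print('t',round(s['t'],2),'pos',np.round(s['tool_pos'],4),'z',np.round(R[:,2],3),'yaw',round(np.degrees(np.arctan2(y[1],y[0]))-90,2),'F',np.round(s['force'],1),'open',round(s['opening'],4),'gf',round(s['gripper_force'],1),'q',np.round(s['q'],2))
    print('turn to level (world, deg)',np.round(np.degrees(np.cross(R[:,2],[0,0,-1])),2)); return s
E
python3 - <<'E'
from h import *
st()
m,im=snap('wrist','w1.png')
P=[[.5692,-.049,.111],[.5678,-.0677,.075]];print(proj(m,P))
E
```

```text
t 1.77 pos [ 0.5675 -0.0485  0.1927] z [-0.001  0.    -1.   ] yaw -3.88 F [-0.1 -0.  -0.2] open 0.0463 gf 0.0 q [-0.18  0.05  1.56 -0.    1.53  1.46]
turn to level (world, deg) [-0.01 -0.09 -0.  ]
[[255.27103225 189.2585718 ]
 [272.69101762 181.5427382 ]]
```

View pics/w1.png

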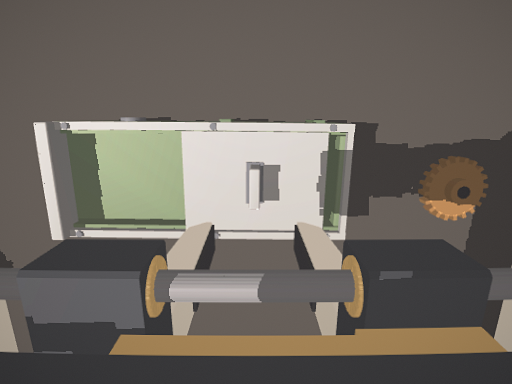

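The wrist view shows the tab top at about (255,188), against a predicted (255,189), so the pose is confirmed. I'll descend and grip the tab.

Call:
{"fn": "arm_command", "kwargs": {"deltas": [[[0.15,-0.05,-2,0,0,-0.4],[0,0,-2,0,0,0],[0,0,-2,0,0,0],[0,0,-1.6,0,0,0],[0,0,-1.5,0,0,0],[0,0,-1.5,0,0,0],[0,0,0,0,0,0],[0,0,0,0,0,0]]]}}

```text
t: 2.48
tool_pos: [0.5674, -0.0517, 0.0868]
orientation: [-3.139, 0.125, 0.004]
force: [-0.5, 0.3, 0.7]
opening: 0.0465
gripper_force: 0.0
```

Call:
{"fn": "arm_command", "kwargs": {"deltas": [[[0,0,0,0,0,0],[0,0,0,0,0,0],[0,0,0,0,0,0],[0,0,0,0,0,0],[0,0,0,0,0,0],[0,0,0,0,0,0],[0,0,0,0,0,0]]], "gripper": -1, "squeeze": 20}}

```text
t: 3.07
tool_pos: [0.5689, -0.0507, 0.0877]
orientation: [3.139, -0.122, 0.0]
force: [1.1, -0.4, -0.3]
opening: 0.0042
gripper_force: 0.0
```

Run:
```python
from h import *
st()
m,im=snap('wrist','w2.png'); print(proj(m,[[.5692,-.049,.111]])); st()
```

```text
t 3.07 pos [ 0.5689 -0.0507  0.0877] z [ 0. -0. -1.] yaw -4.46 F [ 1.1 -0.4 -0.3] open 0.0042 gf 0.0 q [-0.18  0.12  1.68  0.    1.34  1.47]
turn to level (world, deg) [0.   0.01 0.  ]
[[252.56956565 231.14304282]]
t 3.12 pos [ 0.5688 -0.0507  0.0876] z [ 0.  0. -1.] yaw -4.46 F [-0.4 -0.1 -0.8] open 0.002 gf 0.0 q [-0.18  0.12  1.68  0.    1.34  1.47]
turn to level (world, deg) [-0.  0.  0.]
```

View pics/w2.png

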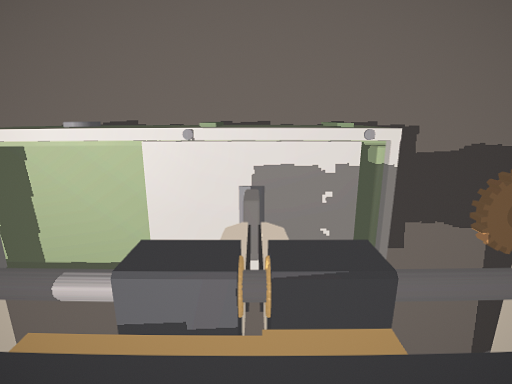

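The wrist view shows the fingertips closed to a narrow gap around (254,235), with the tab's white end visible at (254,264). The opening is still changing, so I'll let it settle.

Call:
{"fn": "arm_command", "kwargs": {"deltas": [[[0,0,0,0,0,0],[0,0,0,0,0,0],[0,0,0,0,0,0]]]}}

```text
t: 3.37
tool_pos: [0.5688, -0.0507, 0.0875]
orientation: [-3.139, 0.122, 0.0]
force: [-0.0, -0.2, 0.6]
opening: 0.0004
gripper_force: 0.0
```

Run:
```python
from h import *
st()
m=eyes.camera_model('wrist')
a=[];
for dx in(-.02,.02):
  for dy in(-.005,.005): a.append([.5692+dx,-.049+dy,.111])
print(proj(m,a)); print('gripper tip',proj(m,[[.5688,-.0507,.0876],[.5688,-.0507,.107]]))
a=cv2.imread('pics/w2.png')[160:310,190:320]; cv2.imwrite('pics/c2.png',cv2.resize(a,None,fx=4,fy=4,interpolation=cv2.INTER_CUBIC))
```

```text
t 3.37 pos [ 0.5688 -0.0507  0.0875] z [-0.  0. -1.] yaw -4.47 F [-0.  -0.2  0.6] open 0.0004 gf 0.0 q [-0.18  0.12  1.68  0.    1.34  1.47]
turn to level (world, deg) [-0.   -0.01 -0.  ]
[[262.85542102 259.97258992]
 [247.16099767 261.09157771]
 [258.16387037 199.3860409 ]
 [241.60075745 200.63451134]]
gripper tip [[255.16466012 219.1504082 ]
 [255.27537979 229.18939771]]
```

View pics/c2.png

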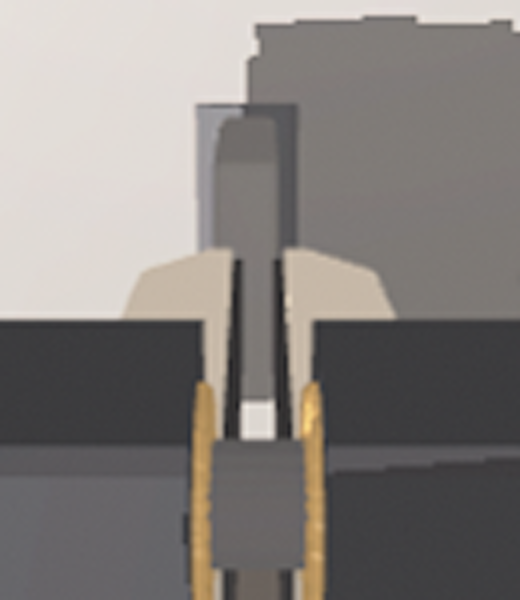

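Crop: the fingers appear closed over the tab (columns 244–259) without any contact, so the tips may really be above it. I'll check from the side with the scene camera.

Run:
```python
from h import *
m,im=snap('scene','s2.png')
p=proj(m,[[.5688,-.0507,.0876],[.5692,-.049,.111],[.5688,-.0507,.107]]);print(p)
x,y=p[0].astype(int); x0,y0=x-65,y-50
cv2.imwrite('pics/c3.png',cv2.resize(im[y0:y0+90,x0:x0+130],None,fx=6,fy=6,interpolation=cv2.INTER_CUBIC)); print((p-[x0,y0])*6)
```

```text
[[203.77925976 199.69038179]
 [203.21167319 193.6814607 ]
 [203.16942176 194.31388516]]
[[394.67555855 304.14229077]
 [391.27003914 268.08876422]
 [391.01653056 271.88331094]]
```

View pics/c3.png

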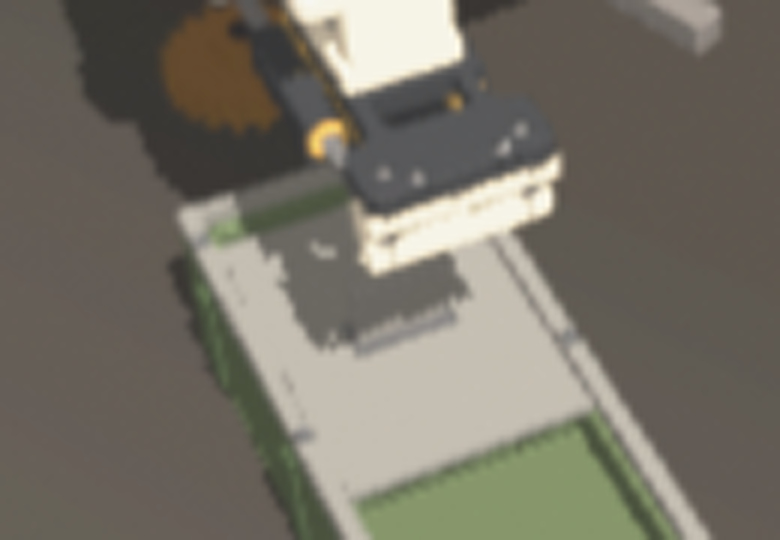

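The scene view shows the tab's lower face at (355–455, 315–350), with the fingers hidden behind the gripper body, so it settles nothing. I'll check the tip height by touching the gate plate behind the tab.

Call:
{"fn": "arm_command", "kwargs": {"deltas": [[[0,0,2,0,0,0],[0,0,1.5,0,0,0],[-0.15,-2,0,0,0,0],[-0.1,-1.5,0,0,0,0],[0,0,-1.5,0,0,0],[0,0,-1,0,0,0],[0,0,-0.5,0,0,0],[0,0,0,0,0,0],[0,0,-0.2,0,0,0],[0,0,-0.2,0,0,0],[0,0,0,0,0,0]]]}}

```text
t: 4.33
tool_pos: [0.5665, -0.0855, 0.0886]
orientation: [3.139, -0.122, 0.0]
force: [0.2, 0.7, 0.1]
opening: 0.0003
gripper_force: 0.0
```

Call:
{"fn": "arm_command", "kwargs": {"deltas": [[[0,0,-0.2,0,0,0],[0,0,-0.2,0,0,0],[0,0,0,0,0,0]]]}}

```text
t: 4.58
tool_pos: [0.5662, -0.0856, 0.0842]
orientation: [-3.139, 0.122, 0.0]
force: [0.0, 0.6, -0.2]
opening: 0.0006
gripper_force: 0.0
```

Call:
{"fn": "arm_command", "kwargs": {"deltas": [[[0.04,0.5,0,0,0,0],[0.04,0.5,0,0,0,0],[0.04,0.5,0,0,0,0],[0.04,0.5,0,0,0,0],[0.04,0.5,0,0,0,0],[0.04,0.5,0,0,0,0]]]}}

```text
t: 5.08
tool_pos: [0.5688, -0.055, 0.0846]
orientation: [-3.139, 0.122, -0.0]
force: [-0.2, 0.3, 0.5]
opening: 0.0002
gripper_force: 0.0
```

Run:
```python
from h import *
st()
m,im=snap('wrist','w3.png'); print(proj(m,[[.5692,-.049,.111]])); st()
```

```text
t 5.08 pos [ 0.5688 -0.055   0.0846] z [ 0.  0. -1.] yaw -4.45 F [-0.2  0.3  0.5] open 0.0002 gf 0.0 q [-0.19  0.12  1.68  0.    1.33  1.46]
turn to level (world, deg) [-0.    0.01  0.  ]
[[245.42927964 233.35704438]]
t 5.13 pos [ 0.5689 -0.0542  0.0846] z [ 0.  0. -1.] yaw -4.43 F [0.2 0.6 0.8] open 0.0006 gf 0.0 q [-0.19  0.12  1.68  0.    1.33  1.46]
turn to level (world, deg) [-0.03  0.01  0.  ]
```

View pics/w3.png

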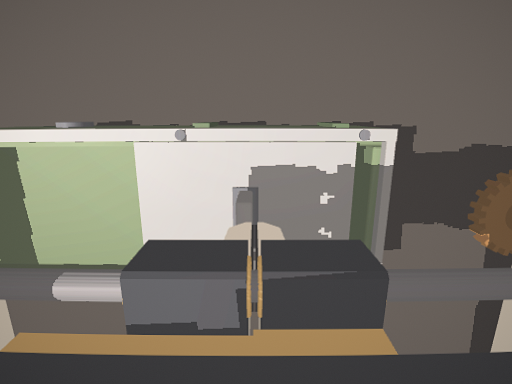

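The wrist view shows the closed tips at (254,225) directly over the tab (columns 233–258) with no contact. So the real fingertips sit roughly 28 mm above the reported TCP. I'll touch down gently on the tab top to calibrate.

Call:
{"fn": "arm_command", "kwargs": {"deltas": [[[0,0,-0.1,0,0,0],[0,0,-0.1,0,0,0],[0,0,0,0,0,0]]]}}

```text
t: 5.38
tool_pos: [0.5685, -0.0559, 0.0822]
orientation: [3.139, -0.123, -0.001]
force: [0.2, 0.3, -0.6]
opening: 0.0009
gripper_force: 0.0
```

Call:
{"fn": "arm_command", "kwargs": {"deltas": [[[0,0,-0.1,0,0,0],[0,0,-0.1,0,0,0],[0,0,0,0,0,0]]]}}

```text
t: 5.63
tool_pos: [0.5685, -0.0559, 0.0802]
orientation: [-3.139, 0.123, 0.001]
force: [0.4, 0.3, 0.5]
opening: 0.0002
gripper_force: 0.0
```

Call:
{"fn": "arm_command", "kwargs": {"deltas": [[[0,0,-0.1,0,0,0],[0,0,-0.1,0,0,0],[0,0,0,0,0,0]]]}}

```text
t: 5.88
tool_pos: [0.5686, -0.0558, 0.0783]
orientation: [-3.139, 0.123, 0.0]
force: [0.4, 0.7, -0.2]
opening: 0.0003
gripper_force: 0.0
```

Call:
{"fn": "arm_command", "kwargs": {"deltas": [[[0,0,-0.1,0,0,0],[0,0,-0.1,0,0,0],[0,0,0,0,0,0]]]}}

```text
t: 6.13
tool_pos: [0.5688, -0.0558, 0.0781]
orientation: [3.139, -0.122, 0.0]
force: [-5.6, -0.2, 11.7]
opening: 0.0003
gripper_force: 5.6
```

Call:
{"fn": "arm_command", "kwargs": {"deltas": [[[0,0,-0.1,0,0,0],[0,0,-0.1,0,0,0],[0,0,0,0,0,0]]]}}

```text
t: 6.38
tool_pos: [0.569, -0.0558, 0.0779]
orientation: [3.139, -0.122, 0.001]
force: [-13.6, 2.0, 24.0]
opening: 0.0004
gripper_force: 12.0
```

Call:
{"fn": "arm_command", "kwargs": {"deltas": [[[0,0,0.5,0,0,0],[0,0.5,0.5,0,0,0],[0,0,0,0,0,0],[0,0,0,0,0,0],[0,0,0,0,0,0],[0,0,0,0,0,0],[0,0,0,0,0,0]]], "gripper": 0}}

```text
t: 6.97
tool_pos: [0.5684, -0.0507, 0.084]
orientation: [-3.139, 0.123, 0.001]
force: [0.3, -0.2, -0.4]
opening: 0.0426
gripper_force: 0.0
```

Run:
```python
from h import *
st()
m=eyes.camera_model('scene')
# c3 = (px-[138,149])*6 ; body corners at +y end for two hypotheses
t=np.array([.5688,-.0507,.0876]); R=Ro.from_euler('z',-4.46,degrees=True).as_matrix()
o=np.array([138,149])
for dz in(0,.033):
  for z in(.084,):
    for (a,b) in((.0375,.094),(.094,.0375)):
      P=[t+R@[sx*a,b,z]+[0,0,dz] for sx in(1,-1)]
      print(dz,a,np.round((proj(m,P)-o)*6).tolist())
s=monitor.read_state()
mw=eyes.camera_model('wrist'); Rw=cv2.Rodrigues(np.array(mw['rvec']))[0]; print('cam rel TCP',-Rw.T@mw['tvec']-s['tool_pos'])
```

```text
t 6.97 pos [ 0.5684 -0.0507  0.084 ] z [-0.001  0.    -1.   ] yaw -4.47 F [ 0.3 -0.2 -0.4] open 0.0426 gf 0.0 q [-0.18  0.12  1.69 -0.    1.33  1.47]
turn to level (world, deg) [-0.01 -0.05 -0.  ]
0 0.0375 [[380.0, 353.0], [570.0, 284.0]]
0 0.094 [[177.0, 301.0], [639.0, 142.0]]
0.033 0.0375 [[373.0, 290.0], [568.0, 221.0]]
0.033 0.094 [[163.0, 238.0], [639.0, 79.0]]
cam rel TCP [ 0.06863762 -0.00455422  0.19923119]
```

The scene projection of the gripper body agrees: the real tool is about 33 mm higher than reported, and touching the tab top at a reported 0.078 matches that. I'll straddle the tab accordingly, in small steps.

Call:
{"fn": "arm_command", "kwargs": {"deltas": [[[0,0,-0.5,0,0,0],[0,0,-0.3,0,0,0],[0,0,-0.3,0,0,0],[0,0,-0.2,0,0,0],[0,0,0,0,0,0]]]}}

```text
t: 7.38
tool_pos: [0.5681, -0.0507, 0.0706]
orientation: [-3.139, 0.123, 0.002]
force: [-0.1, -0.4, 0.6]
opening: 0.0463
gripper_force: 0.0
```

Call:
{"fn": "arm_command", "kwargs": {"deltas": [[[0,0,-0.4,0,0,0],[0,0,-0.4,0,0,0],[0,0,-0.4,0,0,0],[0,0,-0.4,0,0,0],[0,0,0,0,0,0]]]}}

```text
t: 7.8
tool_pos: [0.5679, -0.0506, 0.0542]
orientation: [-3.139, 0.122, 0.003]
force: [0.0, 0.7, 0.1]
opening: 0.0461
gripper_force: 0.0
```

Call:
{"fn": "arm_command", "kwargs": {"deltas": [[[0,0,0,0,0,0],[0,0,0,0,0,0],[0,0,0,0,0,0],[0,0,0,0,0,0],[0,0,0,0,0,0],[0,0,0,0,0,0],[0,0,0,0,0,0],[0,0,0,0,0,0]]], "gripper": -1, "squeeze": 15}}

```text
t: 8.47
tool_pos: [0.5689, -0.0505, 0.0557]
orientation: [-3.139, 0.122, -0.001]
force: [-0.3, 1.5, 2.0]
opening: 0.0099
gripper_force: 15.0
```

Call:
{"fn": "arm_command", "kwargs": {"deltas": [[[0.04,0.5,0,0,0,0],[0.08,1,0,0,0,0],[0.08,1,0,0,0,0],[0.08,1,0,0,0,0],[0.08,1,0,0,0,0],[0.08,1,0,0,0,0],[0.08,1,0,0,0,0],[0.08,1,0,0,0,0],[0.08,1,0,0,0,0],[0.08,1,0,0,0,0],[0.08,1,0,0,0,0],[0.08,1,0,0,0,0]]]}}

```text
t: 9.47
tool_pos: [0.5779, 0.0654, 0.0557]
orientation: [3.139, -0.122, -0.0]
force: [-1.3, -4.0, 5.9]
opening: 0.01
gripper_force: 15.0
```

Call:
{"fn": "arm_command", "kwargs": {"deltas": [[[0.02,0.3,0,0,0,0],[0.02,0.2,0,0,0,0],[0.02,0.2,0,0,0,0],[0,0,0,0,0,0]]]}}

```text
t: 9.8
tool_pos: [0.5785, 0.0723, 0.0557]
orientation: [-3.139, 0.122, 0.0]
force: [-3.0, -0.1, 5.5]
opening: 0.0098
gripper_force: 15.0
```

Call:
{"fn": "arm_command", "kwargs": {"deltas": [[[0.02,0.2,0,0,0,0],[0,0.1,0,0,0,0],[0,0,0,0,0,0]]]}}

```text
t: 10.05
tool_pos: [0.5787, 0.0749, 0.0558]
orientation: [-3.139, 0.122, 0.0]
force: [-1.6, -1.4, 5.6]
opening: 0.0097
gripper_force: 15.0
```

Call:
{"fn": "arm_command", "kwargs": {"deltas": [[[0.02,0.2,0,0,0,0],[0,0.1,0,0,0,0],[0,0,0,0,0,0]]]}}

```text
t: 10.3
tool_pos: [0.5789, 0.0778, 0.0557]
orientation: [-3.139, 0.122, 0.0]
force: [-1.7, -1.4, 6.9]
opening: 0.0098
gripper_force: 15.0
```

Call:
{"fn": "arm_command", "kwargs": {"deltas": [[[0.02,0.2,0,0,0,0],[0,0.1,0,0,0,0],[0,0,0,0,0,0]]]}}

```text
t: 10.55
tool_pos: [0.5789, 0.0777, 0.0557]
orientation: [3.135, -0.123, -0.001]
force: [-4.1, -15.8, 7.2]
opening: 0.0103
gripper_force: 15.0
```

Call:
{"fn": "arm_command", "kwargs": {"deltas": [[[0.02,0.2,0,0,0,0],[0,0.1,0,0,0,0],[0,0,0,0,0,0]]]}}

```text
t: 10.8
tool_pos: [0.5789, 0.0776, 0.0557]
orientation: [3.131, -0.125, -0.002]
force: [-5.2, -26.0, 9.0]
opening: 0.01
gripper_force: 15.0
```

The gate is at its stop: the tool stalled and the force rose to 26 N. I'll back off the push, release and move above the chamber.

Call:
{"fn": "arm_command", "kwargs": {"deltas": [[[-0.04,-0.5,0,0,0,0],[0,0,0,0,0,0],[0,0,0,0,0,0]]]}}

```text
t: 11.05
tool_pos: [0.579, 0.0778, 0.0557]
orientation: [3.139, -0.123, 0.0]
force: [-1.3, -5.9, 5.7]
opening: 0.0101
gripper_force: 15.0
```

Call:
{"fn": "arm_command", "kwargs": {"deltas": [[[0,0,0,0,0,0],[0,0,0,0,0,0],[0,0,0,0,0,0],[0,0,0,0,0,0],[0,0,1,0,0,0],[0,0,2,0,0,0],[0,0,2,0,0,0],[0,0,2,0,0,0],[0,0,2,0,0,0]]], "gripper": 0.5}}

```text
t: 11.8
tool_pos: [0.5789, 0.0785, 0.1472]
orientation: [-3.139, 0.122, -0.001]
force: [-0.0, 0.0, 0.2]
opening: 0.0656
gripper_force: 0.0
```

Call:
{"fn": "arm_command", "kwargs": {"deltas": [[[-0.2,-2.5,0,0,0,0],[-0.2,-2.5,0,0,0,0],[-0.2,-2.5,0,0,0,0],[-0.2,-2.5,0,0,0,0],[-0.2,-2.5,0,0,0,0],[-0.2,-2,0,0,0,0],[0,0,0,0,0,0],[0,0,0,0,0,0]]]}}

```text
t: 12.47
tool_pos: [0.567, -0.0674, 0.1462]
orientation: [-3.139, 0.126, -0.001]
force: [0.0, 0.5, 0.7]
opening: 0.0699
gripper_force: 0.0
```

Run:
```python
from h import *
m,im=snap('wrist','w4.png'); st()
c=[.568,-.068]
R=Ro.from_euler('z',-4.4,degrees=True).as_matrix()
print('boss top ctr',proj(m,[[*c,.066]]),'flange',proj(m,[[*c,.018]]),'mouth corners',proj(m,[R@[x,y,.075]+[*c,0] for x,y in((.05,.07),(-.05,.07),(.05,-.07),(-.05,-.07))]),'tab',proj(m,[R@[0,.145,.111]+[*c,0]]))
cv2.imwrite('pics/w4b.png',cv2.resize(im,(800,600),interpolation=cv2.INTER_CUBIC))
```

```text
t 12.52 pos [ 0.5671 -0.0665  0.1461] z [ 0.001  0.    -1.   ] yaw -4.52 F [0.1 0.4 0.8] open 0.0698 gf 0.0 q [-0.21  0.07  1.62  0.    1.45  1.44]
turn to level (world, deg) [-0.03  0.03  0.  ]
boss top ctr [[255.42399531 190.54571716]] flange [[255.24246376 180.33602766]] mouth corners [[176.07497207 138.15317119]
 [182.95972777 243.39198949]
 [334.64176496 137.6373272 ]
 [328.20994992 242.96300538]] tab [[ 77.80256744 204.08886331]]
```

View pics/w4b.png

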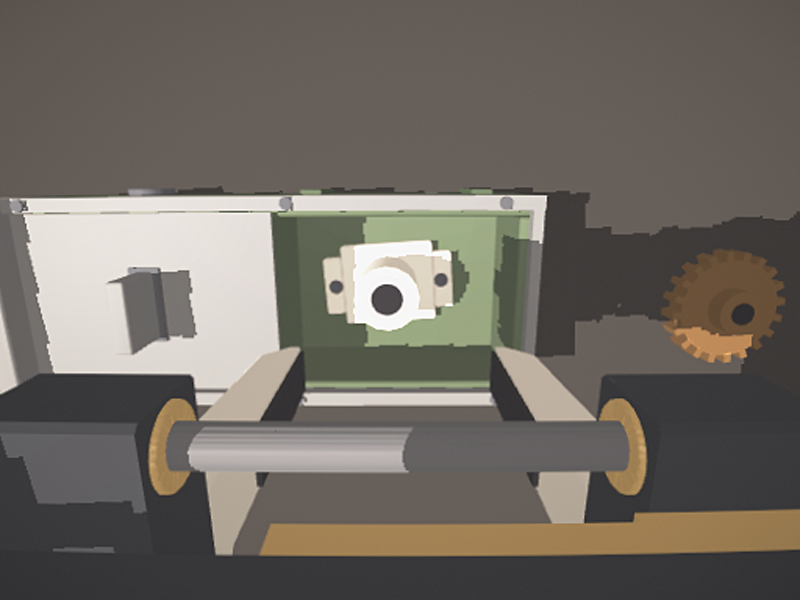

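The wrist view (800x600) shows the open chamber. The boss bore is at (387,299), the flange bolt holes at (336,287) and (440,280), and the tab against the stop at about (125,310).

Run:
```python
from h import *
m=eyes.camera_model('wrist'); im=cv2.imread('pics/w4.png')
def blob(u,v,r=11):
    u,v=u/1.5625,v/1.5625; x,y=int(u),int(v); g=im[y-r:y+r+1,x-r:x+r+1].max(2)
    n,l,s,c=cv2.connectedComponentsWithStats((g<80).astype(np.uint8)); k=min(range(1,n),key=lambda i:np.hypot(*(c[i]-r))); return c[k]+[x-r,y-r],s[k][4]
b=blob(387,299);h1=blob(336,287,6);h2=blob(440,280,6);print(b,h1,h2)
B=back(m,[b[0]],.066)[0];H=back(m,[h1[0],h2[0]],.018);print('boss',B,'holes',H,'mid',H.mean(0),'yaw',np.degrees(np.arctan2(H[0,1]-H[1,1],H[0,0]-H[1,0]))-90, np.linalg.norm(H[0]-H[1]))
# gate tab left/back check
R=Ro.from_euler('z',-4.4,degrees=True).as_matrix()
print((proj(m,[R@[x,y,.111]+[.568,-.068,0] for x,y in((.02,.14),(-.02,.14),(.02,.15),(-.02,.15))])*1.5625).round().tolist())
print('gate edge',(proj(m,[R@[x,.07,.079]+[.568,-.068,0] for x in(.05,-.05)])*1.5625).round().tolist())
print('tips ctr',(proj(m,[[.5671,-.0665,.146+.033],[.5746,-.0665,.146+.033]])*1.5625).round())
```

```text
(array([247.19615385, 191.18846154]), np.int32(260)) (array([216., 180.]), np.int32(1)) (array([282., 175.]), np.int32(1))
boss [ 0.56808158 -0.05925898  0.066     ] holes [[ 0.57187629 -0.02396953  0.018     ]
 [ 0.57173349 -0.09683712  0.018     ]] mid [ 0.57180489 -0.06040332  0.018     ] yaw -0.11228697451024061 0.0728677221771361
[[127.0, 281.0], [138.0, 355.0], [108.0, 281.0], [119.0, 355.0]]
gate edge [[275.0, 216.0], [286.0, 383.0]]
tips ctr [[399. 371.]
 [397. 352.]]
```

Boss at about (0.568, -0.060), and the gate tab sits where the fully open position predicts. I'll centre over the boss and descend in stages to true tip z of about 0.03 (reported about -0.003).

Call:
{"fn": "arm_command", "kwargs": {"deltas": [[[0.1,0.7,-1,0,0,0],[0,0,-2,0,0,0],[0,0,-2,0,0,0],[0,0,-2,0,0,0],[0,0,-1.5,0,0,0],[0,0,-1,0,0,0],[0,0,0,0,0,0],[0,0,0,0,0,0]]]}}

```text
t: 13.18
tool_pos: [0.5675, -0.0586, 0.05]
orientation: [-3.139, 0.121, 0.002]
force: [0.5, -0.2, 1.0]
opening: 0.0699
gripper_force: 0.0
```

Call:
{"fn": "arm_command", "kwargs": {"deltas": [[[0,0,-1,0,0,0],[0,0,-1,0,0,0],[0,0,-1,0,0,0],[0,0,0,0,0,0]]]}}

```text
t: 13.52
tool_pos: [0.5661, -0.0594, 0.0178]
orientation: [-3.139, 0.123, 0.005]
force: [-0.6, 0.3, 0.1]
opening: 0.07
gripper_force: 0.0
```

Call:
{"fn": "arm_command", "kwargs": {"deltas": [[[0,0,-0.5,0,0,0],[0,0,-0.5,0,0,0],[0,0,-0.5,0,0,0],[0,0,-0.3,0,0,0],[0,0,0,0,0,0]]]}}

```text
t: 13.93
tool_pos: [0.5673, -0.0597, 0.0016]
orientation: [-3.139, 0.123, 0.002]
force: [0.5, -0.0, -0.1]
opening: 0.0698
gripper_force: 0.0
```

Call:
{"fn": "arm_command", "kwargs": {"deltas": [[[0.05,0,-0.4,0,0,0],[0,0,0,0,0,0],[0,0,0,0,0,0]]]}}

```text
t: 14.18
tool_pos: [0.5684, -0.0597, -0.0016]
orientation: [-3.139, 0.122, 0.0]
force: [0.2, 0.9, -0.2]
opening: 0.0696
gripper_force: 0.0
```

Call:
{"fn": "arm_command", "kwargs": {"deltas": [[[0,0,0,0,0,0],[0,0,0,0,0,0],[0,0,0,0,0,0],[0,0,0,0,0,0],[0,0,0,0,0,0],[0,0,0,0,0,0],[0,0,0,0,0,0]]], "gripper": -1, "squeeze": 25}}

```text
t: 14.77
tool_pos: [0.5685, -0.0599, -0.0013]
orientation: [3.139, -0.123, 0.0]
force: [-0.9, -0.4, 1.1]
opening: 0.0395
gripper_force: 25.0
```

```bash
python3 -c "
from h import *
s=st(); print(s['wrist_torque'])"
```

```text
t 14.77 pos [ 0.5685 -0.0599 -0.0013] z [ 0. -0. -1.] yaw -4.47 F [-0.9 -0.4  1.1] open 0.0395 gf 25.0 q [-0.19  0.22  1.74 -0.    1.18  1.45]
turn to level (world, deg) [0.01 0.01 0.  ]
[-0.0373407   0.01306905  0.00335213]
```

Gripped on the boss (39.5 mm). Now lifting straight up 16.7 cm.

Call:
{"fn": "arm_command", "kwargs": {"deltas": [[[0,0,0.2,0,0,0],[0,0,0.4,0,0,0],[0,0,0.6,0,0,0],[0,0,0.8,0,0,0],[0,0,0.8,0,0,0],[0,0,0.8,0,0,0],[0,0,0.8,0,0,0],[0,0,0.8,0,0,0],[0,0,0.8,0,0,0],[0,0,0.8,0,0,0],[0,0,0.8,0,0,0],[0,0,0.8,0,0,0]]]}}

```text
t: 15.77
tool_pos: [0.5684, -0.0598, 0.0834]
orientation: [3.139, -0.123, 0.0]
force: [0.1, -0.6, -2.3]
opening: 0.0394
gripper_force: 25.0
```

Call:
{"fn": "arm_command", "kwargs": {"deltas": [[[0,0,0.8,0,0,0],[0,0,0.8,0,0,0],[0,0,0.8,0,0,0],[0,0,0.8,0,0,0],[0,0,0.8,0,0,0],[0,0,0.8,0,0,0],[0,0,0.8,0,0,0],[0,0,0.8,0,0,0],[0,0,0.8,0,0,0],[0,0,0.6,0,0,0],[0,0,0.2,0,0,0],[0,0,0,0,0,0]]]}}

```text
t: 16.77
tool_pos: [0.5689, -0.0599, 0.1634]
orientation: [3.139, -0.122, 0.002]
force: [-0.3, 0.1, -1.5]
opening: 0.0396
gripper_force: 25.0
```

Call:
{"fn": "arm_command", "kwargs": {"deltas": [[[0,0,0,0,0,0],[0,0,0,0,0,0],[0,0,0,0,0,0],[0,0,0,0,0,0]]]}}

```text
t: 17.1
tool_pos: [0.5681, -0.0597, 0.162]
orientation: [-3.139, 0.122, 0.001]
force: [0.1, -0.2, -1.4]
opening: 0.0394
gripper_force: 25.0
```

Run:
```python
from h import *
s=st(); print(s['wrist_torque'])
m,im=snap('wrist','w5.png'); m2,im2=snap('scene','s5.png')
R=Ro.from_euler('z',-4.4,degrees=True).as_matrix()
p=proj(m2,[[.568,-.06,.175]])[0].astype(int); print(p)
c=im2[p[1]-60:p[1]+80,p[0]-60:p[0]+80]
cv2.imwrite('pics/c5.png',np.hstack([cv2.resize(im[90:330,80:400],(400,300)),cv2.resize(c,(300,300),interpolation=cv2.INTER_CUBIC)]))
for z in(.165,.175,.185):
  print(z,'boss top',proj(m,[[.5685+a,-.06+b,z+.058] for a,b in((0,0),(.02,0),(-.02,0))]).round(1).tolist(),'flange front corners top',proj(m,[[.568+.028,-.06+b,z+.01] for b in(.045,-.045)]).round(1).tolist())
```

```text
t 17.1 pos [ 0.5681 -0.0597  0.162 ] z [-0.001  0.    -1.   ] yaw -4.47 F [ 0.1 -0.2 -1.4] open 0.0394 gf 25.0 q [-0.19  0.07  1.6   0.    1.48  1.45]
turn to level (world, deg) [-0.01 -0.05 -0.  ]
[ 0.00217524  0.00047065 -0.03563465]
[199 171]
0.165 boss top [[256.2, 258.3], [253.0, 220.5], [259.1, 293.6]] flange front corners top [[181.5, 189.3], [323.9, 178.5]]
0.175 boss top [[256.3, 268.0], [253.0, 227.9], [259.5, 305.2]] flange front corners top [[177.6, 193.2], [327.6, 181.8]]
0.185 boss top [[256.5, 279.1], [252.9, 236.4], [259.9, 318.4]] flange front corners top [[173.4, 197.5], [331.8, 185.5]]
```

View pics/c5.png

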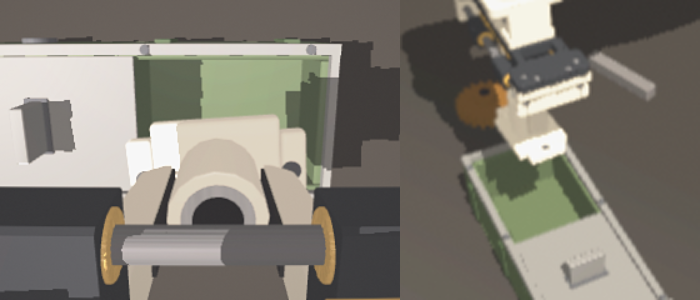

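The composite shows the housing held by its boss and level. The flange runs from (127,142) to (305,128), parallel to prediction, the chamber below is empty, and the gate stays open. I'll trim up 4 mm, let it settle, and hand in.

Call:
{"fn": "arm_command", "kwargs": {"deltas": [[[0,0,0.2,0,0,0],[0,0,0.2,0,0,0],[0,0,0,0,0,0],[0,0,0,0,0,0],[0,0,0,0,0,0],[0,0,0,0,0,0],[0,0,0,0,0,0],[0,0,0,0,0,0]]]}}

```text
t: 17.87
tool_pos: [0.5684, -0.0598, 0.1664]
orientation: [-3.139, 0.123, 0.0]
force: [-0.3, 0.7, -2.5]
opening: 0.0397
gripper_force: 25.0
```

```bash
python3 -c "
from h import *
st(); print(ticket.close_job())"
```

```text
t 17.87 pos [ 0.5684 -0.0598  0.1664] z [-0.  0. -1.] yaw -4.47 F [-0.3  0.7 -2.5] open 0.0397 gf 25.0 q [-0.19  0.06  1.59 -0.    1.48  1.45]
turn to level (world, deg) [-0.   -0.01 -0.  ]
the job is handed in; nothing more can be done
None
```

The job is handed in, verdict not shown: the gate is fully open against its stop, and the housing is held level by its boss about 10 cm above the rim (by my estimate, since the reported tool height read about 33 mm low and I corrected for it by touch).

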